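# Drive the broken axle stub out of a trolley wheel

### The arm

A 7-joint arm with a two-finger parallel gripper is mounted at the origin on the work surface. World frame = base frame: x ahead of the robot, y to its left, z up, the work surface at z = 0. Lengths are in m, angles in rad, forces in N, time in s.
With the tool pointing down it reaches from about 0.4 to 0.9 m from the base axis. Payload 5.6 kg.
Tool frame: the origin (TCP) lies midway between the tips of the shut fingers; the grasp point (between the pads) lies 19 mm behind it; z points along the fingers, y is the line along which they close (so a half turn about z gives the same grasp; the last joint's range is limited). The gripper opens to 92 mm and grips with 3 to 60 N. Pads are 20 mm wide; open, the fingers measure 128 mm over their backs; the gripper's body (75 mm by 189 mm) begins 69 mm behind the grasp point.
Start: joints at [-0.043, 0.468, -0.012, 1.603, 0.006, 1.071, -0.056], TCP at [0.65, -0, 0.215] pointing down, gripper open.
Joint ranges: [-2.53, 2.53], [-0.31, 2.02], [-1.57, 1.55], [0.28, 2.44], [-1.29, 4.43], [0.15, 1.84], [-2.92, 2.92]. Speed limits (rad/s): [2.57, 2.57, 3.14, 3.14, 3.14, 3.14, 3.14].

### API

Orientations are given as a 3x3 rotation matrix whose columns are the frame's x, y, z axes.
In Python, from station import env, effector, solver, viewer, workorder, search_frame, tip_of gives the robot as it stands. Calls block until the motion is done:
- env.reach(position, orientation): joint-space move of the TCP to a pose.
- env.movel(position, frame=None, rate=0.15): straight line of the TCP; frame=None keeps the orientation; rate is the mean speed in m/s.
- env.goto_joints(angles): joint-space move.
- effector.release() and effector.grasp(squeeze=None): open the fingers fully, or close them until they stop; squeeze is the grip in N (None keeps the last).
- env.pause(seconds).
- solver.inverse_kinematics(position, orientation): joint angles nearest the present ones, or None.
- env.sense(): the state.
- viewer.read_camera(name): name is "scene" or "side" or "wrist"; returns (picture, depth): 384x512x3 uint8, red, green, blue; 384x512 float32, m along the optical axis (not along the pixel's ray), 0 where there is no reading.
- viewer.camera_info(name): a dict with "intrinsics" (3x3 intrinsics, pixels), "eye" and "rotation" of the camera in the world; the wrist camera has in their place "T_tool_cam" (4x4, takes a point from camera to tool coordinates, whose origin is the TCP and whose axes are the flange's). Camera axes: x right, y up, looking along -z (the intrinsics and any distortion apply to the point x, -y, -z); pixel columns grow to the right and rows downward; lengths in m; the calibration is good to about 2 mm. The wrist camera is an equidistant fisheye: a pixel r from the principal point sees the ray r / f radians off the axis. A picture is of the moment at which its call begins: read the wrist's pose just before it. camera_info takes no time and is no camera call.
A pose or a line that the arm cannot do raises env.PlanningError and nothing moves.
- workorder.finish_job(): hands the job in; it is judged then, once.
Trained networks look in the newest picture that a camera, given by its name, has taken for a name from the list of things; names that differ only in an ending like _2 or _b are one class to them, and where a whole thing is asked for, a point or a joint stands for the part that bears it (a point fixed in the world has none). Each returns a list of dicts, best first, with "score" (0 to 1); they miss things now and then, are a little off and sometimes report something else, mostly with a low value. They report only what shows in the picture. A call takes as long as a camera call. They do not tell look-alikes from the thing itself.
- search_frame(camera, name): "at" ([x, y, z] in m, in world coordinates, good to about 4 mm: the middle of the surface that is visible of it).
- tip_of(camera, name): "at" ([x, y, z] in m, in world coordinates, good to about 4 mm: a listed point, or the origin of a listed thing).
The state is a dict: "t": time; "joint_positions": joint angles; "joint_velocities": joint speeds; "tau": joint torques, N m; "ee_pos": TCP position; "tcp_rot": TCP orientation; "wrist_force": force on the tool from outside, world axes, zero at the start; "moment": the same for the moment, N m; "gripper_width": finger opening in m; "grasp_force": force on a finger pad.
Only numpy, scipy, OpenCV 4.12 (cv2) and the standard library are available. Lean on these libraries where they do the work, as an engineer would, in place of code of your own. Each camera call takes 0.05 s, during which the arm holds its last target. There are 200 camera calls.

### The job

A broken-off axle stub is stuck in the bore of the trolley wheel clamped in the press-out stand. With the thicker of the two drifts from the wooden holder, push it down the bore from above until it drops out into the tray and the drift's collar rests on the hub; press steadily and let the collar come down gently, for 35 N on the cast hub is already too much. Then put the drift back upright in its hole, all the way down, and leave the stub in the tray and everything else where it is.

Things in the scene. Friction and masses are not known exactly. Their poses are not given: they have to be found in the camera images.
- stand: Fixed grey stand: tray 140 x 160 mm (x, y), floor 6 mm thick, rim 16 mm high, open at front and back, a jaw post each side (y = +-75 mm, 86 mm high; screws out to 108 mm at height 73 mm). It clamps a trolley wheel lying flat over the tray: tyre 120 mm across, hub 48 mm across, 36 mm thick. Origin: centre of its underside, on the axis of the wheel's bore; z up.
- bore_axis (a point): Point on the bore's axis 92 mm above the stand's underside. The upright bore goes through the hub: 23 mm diameter, 2 mm 45-degree chamfer at the mouth. The wheel's height differs and is not reported: the hub's top face lies 84 to 100 mm above the stand's underside (up to 8 mm above or below this point), its lower face 36 mm under it, tyre top 4 mm under it. It does not give.
- stub: Broken axle stub: dark steel cylinder, 22 mm diameter, 20 mm long, upright in the bore, its top 2 to 20 mm below the hub's top face. Origin: centre of its lower end; z along its axis. Ribs grip it: about 5 to 17 N keep it moving, less at rest or over the last 10 mm. The grip lets go only when its top is 0 to 2 mm below the hub's lower face: the resistance vanishes and it drops into the tray.
- stub_center (a point): Middle of the stub, on its axis, 10 mm from either end.
- drift: Thicker drift, steel, 106.5 mm long, about 250 g, upright in a hole. From below: shaft 19.5 mm diameter, 38.5 mm long, 1.5 mm chamfered foot; collar 32 mm diameter, 8 mm thick; round handle 22 mm diameter, 60 mm long. Origin: centre of the shaft's lower end; z towards the handle. Collar on the hub = shaft 2.5 mm out below, so the stub is freed with the collar 0.5 to 2.5 mm short.
- thin_drift: The other drift, slimmer: same collar, but a handle only 14 mm in diameter and a shaft of 12 mm; it stands in the other hole. Not to be used or moved. Origin and axes as for the thicker drift.
- holder: Wooden drift holder, fixed block 60 x 150 x 46 mm (x, y, z) with two upright round holes 84 mm apart. Origin: centre of its underside; z up.
- hole_a (a point): Centre of the mouth of one hole in the holder's top face (holder y = +42 mm): 25 mm diameter, 42 mm deep, 2 mm chamfer. A drift put back rests with its collar on the top face, its lower end 7.5 mm above the holder's underside.
- hole_b (a point): Centre of the mouth of the other hole (holder y = -42 mm), of the same size. At the start the thicker drift may stand in either hole.
- oil_bottle: Bystander: white bottle with a red cap, 60 mm diameter, 170 mm tall. Origin: centre of its underside.
- paint_can: Bystander: metal can, 66 mm diameter, 100 mm tall. Origin: centre of its underside.
- tape_roll: Bystander: brown roll, 90 mm diameter, 40 mm tall, lying flat. Origin: centre of its underside.
- screw_jar: Bystander: glass jar with lid, 60 mm diameter, 80 mm tall. Origin: centre of its underside.
- screwdriver: Bystander: screwdriver lying flat. Origin: near its middle, on the table.
- wrench: Bystander: wrench lying flat. Origin: near its middle, on the table.
- carton: Bystander: cardboard carton 70 x 110 x 50 mm. Origin: centre of its underside.
Not all that is in view belongs to the job. What is shaped like the drift but yellow is not meant.

How it is judged:
By the outcome, as a careful person would: the job done as asked, in the order asked, and still so for the second after the job is handed in, with the robot touching nothing.
It also fails if it takes over 64 s, if anything falls off the work surface, if the arm or the gripper's body presses on something with over 40 N, if the wrist force passes 120 N, or if a joint passes its speed limit or range.

## Working session

There is one attempt and no reset: what is moved stays moved. The work goes in short steps, each a Python script; the robot and the scene stay as the last script left them, time stands still between calls to the robot, and variables do not carry over. Pictures are saved under pics/ and viewed, at most 10 in all, crops included, and the job is handed in when it is done.

```bash
ls; mkdir -p pics; python3 - <<'E'
from station import env, viewer, search_frame, tip_of
import cv2, numpy as np
ims=[]
for c in ["scene","side"]:
    im,d=viewer.read_camera(c); ims.append(im); np.savez(f'{c}.npz',im=im,d=d)
    i=viewer.camera_info(c); print(c,{k:np.round(v,3).tolist() if not isinstance(v,str) else v for k,v in i.items()})
    for n in ["drift","thin_drift","holder","hole_a","hole_b","stand","bore_axis"]:
        for r in tip_of(c,n)[:3]: print(n,np.round(r["at"],3),round(r["score"],2))
cv2.imwrite('pics/scene.png',ims[0][...,::-1]);cv2.imwrite('pics/side.png',ims[1][...,::-1])
print(env.sense())
E
```

```text
pics
scene {'intrinsics': [[462.631, 0.0, 253.798], [0.0, 462.631, 195.223], [0.0, 0.0, 1.0]], 'eye': [1.031, 0.491, 1.262], 'rotation': [[-0.746, -0.578, 0.329], [0.665, -0.639, 0.385], [-0.012, 0.507, 0.862]]}
drift [ 0.548 -0.283  0.003] 0.5
drift [0.606 0.095 0.062] 0.39
thin_drift [ 0.551 -0.203  0.013] 0.57
holder [ 0.548 -0.242 -0.005] 0.87
hole_a [ 0.546 -0.284  0.05 ] 0.86
hole_a [ 0.556 -0.2    0.048] 0.61
hole_b [ 0.546 -0.284  0.05 ] 0.86
hole_b [ 0.556 -0.2    0.048] 0.61
stand [0.605 0.096 0.004] 0.85
side {'intrinsics': [[364.873, 0.0, 252.351], [0.0, 364.873, 185.675], [0.0, 0.0, 1.0]], 'eye': [0.395, -0.75, 0.754], 'rotation': [[0.969, 0.158, -0.19], [-0.248, 0.653, -0.716], [0.011, 0.741, 0.672]]}
drift [ 0.456 -0.201 -0.   ] 0.84
drift [ 0.446 -0.291 -0.001] 0.62
drift [ 0.547 -0.287  0.008] 0.5
thin_drift [ 0.551 -0.198  0.012] 0.44
holder [ 0.549 -0.242  0.004] 0.91
hole_a [ 0.547 -0.287  0.048] 0.94
hole_a [ 0.378 -0.051  0.001] 0.7
hole_a [ 0.548 -0.197  0.049] 0.64
hole_b [ 0.547 -0.287  0.048] 0.94
hole_b [ 0.378 -0.051  0.001] 0.7
hole_b [ 0.548 -0.197  0.04
[... 251 characters left out ...]
velocities': array([-0.00066942, -0.00058502,  0.00096442, -0.00045181,  0.00030333,
       -0.00073847, -0.00088257]), 'tau': array([ 1.65945694e-04, -5.20359993e+01, -1.19231857e-02, -2.44044524e+01,
       -5.66371414e-02,  1.13230466e-02,  3.20828428e-05]), 'ee_pos': array([ 6.50003300e-01, -2.00878981e-05,  2.14619645e-01]), 'tcp_rot': array([[ 6.10465269e-05,  9.99999997e-01,  5.14182154e-05],
       [ 9.99999998e-01, -6.10451003e-05, -2.77453239e-05],
       [-2.77421850e-05,  5.14199090e-05, -9.99999998e-01]]), 'wrist_force': array([ 0.63538051,  0.39008475, -0.32822214]), 'moment': array([0.01911599, 0.00254352, 0.01030838]), 'grasp_force': 0.0, 'gripper_width': 0.09183035262685589}
```

View pics/scene.png

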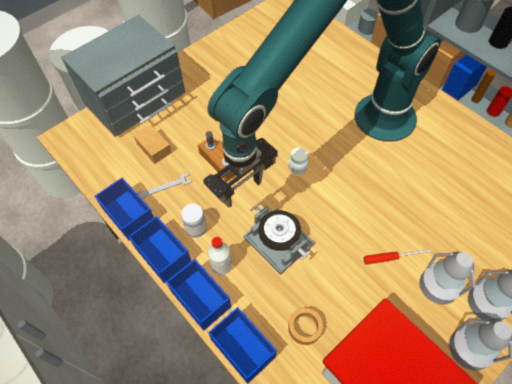

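View pics/side.png

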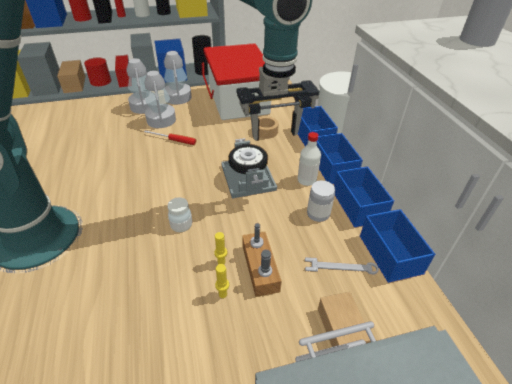

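Scene view: the holder is half hidden behind the gripper at (212,150), and the stand and wheel are at (280,232). Side view candidates:
- Grey drift at (266,262), which looks thicker.
- Grey drift at (257,236), which looks slimmer.
- Yellow look-alikes at (220,246) and (222,280), excluded by colour.

I'll check the choice with a crop and measure handle widths and centres from depth.

```bash
cat > h.py <<'E'
import numpy as np, cv2
from scipy.optimize import least_squares
from station import env, effector, solver, viewer, workorder, search_frame, tip_of
def cloud(c,im=None,d=None):
    if d is None: im,d=viewer.read_camera(c)
    i=viewer.camera_info(c);K=np.array(i["intrinsics"]);R=np.array(i["rotation"]);e=np.array(i["eye"])
    v,u=np.mgrid[:d.shape[0],:d.shape[1]]
    P=np.stack([(u-K[0,2])/K[0,0]*d,-(v-K[1,2])/K[1,1]*d,-d],-1)@R.T+e
    P[d<=0]=np.nan
    return im,P
def near(P,c,r,z0,z1):
    return (np.hypot(P[...,0]-c[0],P[...,1]-c[1])<r)&(P[...,2]>z0)&(P[...,2]<z1)
def circ(p,r):
    f=lambda q:np.hypot(p[:,0]-q[0],p[:,1]-q[1])-r
    s=least_squares(f,p[:,:2].mean(0),loss='soft_l1',f_scale=.001);return s.x,np.sqrt(np.mean(s.fun**2))
E
python3 - <<'E'
from h import *
for c in ["side","scene"]:
    z=np.load(c+'.npz');im,P=cloud(c,z['im'],z['d'])
    for n,h in dict(near=(.547,-.286),far=(.552,-.2)).items():
        m=near(P,h,.03,.066,.125);v,u=np.nonzero(m)
        if len(u)<10: print(c,n,len(u));continue
        p=P[m];print(c,n,len(u),'u',u.min(),u.max(),'v',v.min(),v.max(),'ztop',p[:,2].max().round(4),[(R,np.round(circ(p,R)[0],4),circ(p,R)[1].round(4)) for R in(.011,.007)])
        for r in sorted(set(v))[::3]: print(r,(v==r).sum(),end='; ')
        print()
    m=near(P,(.606,.096),.075,.07,.12)&(im.max(-1)>0)
    p=P[m];b=im[m].mean(1)
    # hub top: highest bright points
    q=p[(np.hypot(p[:,0]-.606,p[:,1]-.096)<.026)&(b>130)]
    print(c,'hub z pct',np.percentile(q[:,2],[5,25,50,75,95]).round(4),len(q),'mean',q.mean(0).round(4))
    q=p[(np.hypot(p[:,0]-.606,p[:,1]-.096)<.065)&(b<70)]
    print('tyre/dark z',np.percentile(q[:,2],[5,25,50,75,95]).round(4),'minmax xy',q[:,:2].min(0).round(4),q[:,:2].max(0).round(4))
    q=p[(np.hypot(p[:,0]-.606,p[:,1]-.096)<.009)];print('bore',np.sort(q[:,2]).round(3)[:40])
im=np.load('side.npz')['im']
a=cv2.resize(im[215:300,200:300],None,fx=4,fy=4);b=cv2.resize(im[135:205,210:290],None,fx=4,fy=4)
o=np.zeros((340,720,3),np.uint8);o[:,:400]=a;o[:280,400:720]=b
cv2.imwrite('pics/crop.png',o[...,::-1])
E
```

```text
side near 191 u 261 270 v 249 269 ztop 0.1161 [(0.011, array([ 0.5514, -0.285 ]), np.float64(0.0027)), (0.007, array([ 0.5501, -0.2889]), np.float64(0.0023))]
249 3; 252 10; 255 10; 258 10; 261 10; 264 9; 267 9; 
side far 95 u 254 260 v 223 239 ztop 0.1171 [(0.011, array([ 0.5561, -0.1964]), np.float64(0.0026)), (0.007, array([ 0.554 , -0.2009]), np.float64(0.0016))]
223 5; 226 7; 229 4; 232 6; 235 6; 238 6; 
side hub z pct [0.0836 0.0895 0.0942 0.0956 0.0971] 161 mean [0.6045 0.0916 0.0925]
tyre/dark z [0.0739 0.0844 0.0887 0.0905 0.092 ] minmax xy [0.545  0.0333] [0.6575 0.1508]
bore [0.081 0.081 0.082 0.093 0.097]
scene near 95 u 205 213 v 131 145 ztop 0.1181 [(0.011, array([ 0.5491, -0.285 ]), np.float64(0.0028)), (0.007, array([ 0.551 , -0.2816]), np.float64(0.0028))]
131 3; 134 7; 137 7; 140 7; 143 7; 
scene far 4
scene hub z pct [0.0827 0.0876 0.0935 0.0962 0.0989] 247 mean [0.6066 0.0969 0.0922]
tyre/dark z [0.0801 0.0875 0.0898 0.0921 0.0946] minmax xy [0.5448 0.0344] [0.6622 0.1543]
bore [0.077 0.08  0.082 0.082 0.082 0.082 0.082 0.083 0.084 0.084 0.084 0.084
 0.085 0.086 0.091 0.091 0.092]
```

View pics/crop.png

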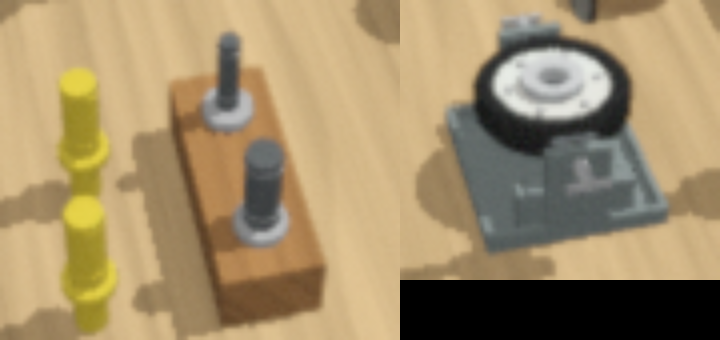

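The side crop confirms it: the thick drift is at side (266,262), about (0.550,-0.285). The thin one is at (257,236). The wheel hub is at side (248,155). I'll refine both from above with the wrist camera.

```bash
cat >> h.py <<'E'
DOWN=np.array([[0,1,0],[1,0,0],[0,0,-1.]])
def wcloud():
    s=env.sense();im,d=viewer.read_camera("wrist");i=viewer.camera_info("wrist")
    K=np.array(i["intrinsics"]);T=np.array(i["T_tool_cam"])
    v,u=np.mgrid[:d.shape[0],:d.shape[1]];x=(u-K[0,2])/K[0,0];y=(v-K[1,2])/K[1,1]
    th=np.hypot(x,y);g=np.where(th>0,np.tan(np.minimum(th,1.4))/np.maximum(th,1e-9),1)
    P=np.stack([x*g*d,-y*g*d,-d],-1)@T[:3,:3].T+T[:3,3]
    P=P@np.array(s["tcp_rot"]).T+s["ee_pos"];P[(d<=0)|(th>1.2)]=np.nan
    return im,P
E
python3 - <<'E'
from h import *
i=viewer.camera_info("wrist");print({k:(np.round(v,4).tolist() if not isinstance(v,str) else v) for k,v in i.items()})
ims=[]
for n,p in dict(bore=(.606,.0955,.24),drift=(.550,-.285,.24)).items():
    env.reach(p,DOWN);im,P=wcloud();ims.append(im);np.savez('w'+n,im=im,P=P)
    print(n,env.sense()["t"],env.sense()["ee_pos"].round(4))
    for k in (["bore_axis","stub_center","stand"] if n=="bore" else ["drift","thin_drift","hole_a"]):
        for r in tip_of("wrist",k)[:3]: print(k,np.round(r["at"],4),round(r["score"],2))
    if n=="drift":
        for nm,c,R in(("thick",(.55,-.285),.011),("thin",(.555,-.2),.007)):
            for z0,z1 in((.105,.125),(.065,.105)):
                q=P[near(P,c,.025,z0,z1)];
                if len(q)>20: print(nm,z0,len(q),np.median(q,0).round(4),q.min(0).round(4),q.max(0).round(4))
        q=P[near(P,(.55,-.285),.025,.05,.06)];print('collar',len(q),circ(q,.016) if len(q)>5 else '',q.min(0),q.max(0))
    else:
        q=P[near(P,(.606,.0955),.075,.075,.12)];d=np.hypot(*(q[:,:2]-[.606,.0955]).T)
        for a,b in((0,9),(13,16),(16,20),(20,23),(26,40),(45,58)):
            k=q[(d>a/1e3)&(d<b/1e3)];print(a,b,len(k),np.percentile(k[:,2],[5,50,95]).round(4) if len(k) else '')
cv2.imwrite('pics/w.png',np.vstack(ims)[::1,:,::-1][:768] if 0 else cv2.resize(np.hstack(ims),(800,300))[...,::-1])
E
```

```text
{'intrinsics': [[297.3186, 0.0, 252.5888], [0.0, 297.3186, 191.4984], [0.0, 0.0, 1.0]], 'T_tool_cam': [[-0.0012, 0.96, 0.2801, 0.0798], [1.0, 0.0012, 0.0003, 0.0003], [-0.0, 0.2801, -0.96, -0.1701], [0.0, 0.0, 0.0, 1.0]]}
bore 1.3583 [0.6061 0.095  0.2401]
bore_axis [0.604  0.0951 0.0965] 0.71
stub_center [0.6008 0.0977 0.0698] 0.78
stand [0.5973 0.0991 0.0017] 0.84
0 9 210 [0.08   0.0814 0.0937]
13 16 215 [0.0813 0.0947 0.0959]
16 20 357 [0.0938 0.095  0.0961]
20 23 282 [0.0857 0.0947 0.096 ]
26 40 2199 [0.0849 0.0861 0.0887]
45 58 2970 [0.086  0.09   0.0916]
drift 2.9917 [ 0.551  -0.2831  0.24  ]
drift [ 0.5449 -0.2846  0.007 ] 0.93
drift [ 0.4598 -0.2058  0.0018] 0.89
drift [ 0.4482 -0.2884  0.0011] 0.61
thin_drift [ 0.5526 -0.1998  0.0101] 0.57
hole_a [ 0.5508 -0.2863  0.047 ] 0.75
hole_a [ 0.556  -0.1989  0.044 ] 0.71
thick 0.105 368 [ 0.5495 -0.2808  0.1139] [ 0.539  -0.2927  0.106 ] [ 0.56   -0.2713  0.1158]
thick 0.065 135 [ 0.5494 -0.2728  0.0838] [ 0.5386 -0.2816  0.066 ] [ 0.5599 -0.2711  0.1038]
thin 0.105 163 [ 0.5514 -0.1983  0.1137] [ 0.5444 -0.2053  0.1071] [ 0.5584 -0.1923  0.1156]
collar 198 (array([ 0.54924614, -0.28562089]), np.float64(0.0020226514711138926)) [ 0.53437375 -0.29126569  0.05011775] [ 0.56394965 -0.26661032  0.05966878]
```

View pics/w.png

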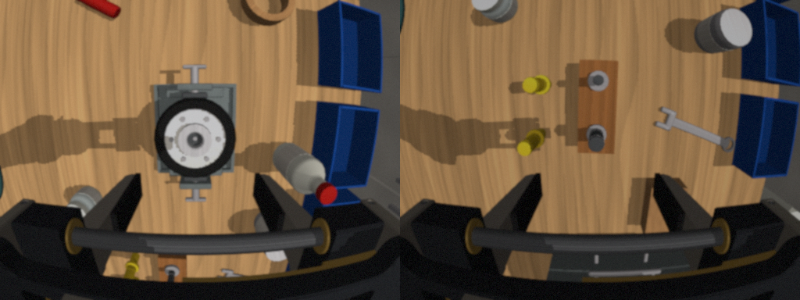

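Wrist views: the wheel hub is centred at about (195,140) in the left half. The thick drift is at (597,138) and the thin one at (598,80) in the right half. I'll fit circles now that the arm has settled.

```bash
cat >> h.py <<'E'
def disc(P,c,r,z0,z1):
    q=P[near(P,c,r,z0,z1)].astype(np.float32)
    (x,y),R=cv2.minEnclosingCircle(q[:,:2].copy())
    return (round(x,4),round(y,4),round(R,4)),len(q),np.median(q[:,2]).round(4)
E
python3 - <<'E'
from h import *
P=np.load('wbore.npz')['P']
for z0 in(.090,.092,.0935): print('hub',disc(P,(.606,.0955),.03,z0,.1))
print('tyre',disc(P,(.606,.0955),.063,.085,.095))
env.pause(.2);print(env.sense()["ee_pos"].round(4))
im,P=wcloud()
print('thick',disc(P,(.55,-.284),.02,.110,.119),'thin',disc(P,(.553,-.2),.02,.110,.119))
print('collar',disc(P,(.55,-.284),.022,.0505,.0575))
z=np.load('side.npz');_,P=cloud('side',z['im'],z['d']);print('side',disc(P,(.55,-.285),.02,.110,.119),disc(P,(.605,.095),.03,.092,.1))
z=np.load('scene.npz');_,P=cloud('scene',z['im'],z['d']);print('scene',disc(P,(.55,-.285),.02,.110,.119),disc(P,(.605,.095),.03,.092,.1))
E
```

```text
hub ((0.6022, 0.0975, 0.0241), 1151, np.float32(0.0949))
hub ((0.6022, 0.0975, 0.0241), 1127, np.float32(0.0949))
hub ((0.6022, 0.0975, 0.024), 1060, np.float32(0.0949))
tyre ((0.6061, 0.0955, 0.0631), 7415, np.float32(0.0888))
[ 0.5502 -0.2846  0.24  ]
thick ((0.5491, -0.282, 0.0108), 332, np.float32(0.114)) thin ((0.5519, -0.1987, 0.0072), 152, np.float32(0.1138))
collar ((0.5491, -0.282, 0.0158), 191, np.float32(0.0539))
side ((0.5508, -0.2855, 0.0116), 74, np.float32(0.1141)) ((0.6048, 0.0926, 0.0248), 110, np.float32(0.0952))
scene ((0.5507, -0.2843, 0.0119), 33, np.float32(0.1143)) ((0.6014, 0.0946, 0.0252), 157, np.float32(0.0956))
```

```bash
python3 - <<'E'
from h import *
g=np.array([.550,-.2835])
env.movel([*g,.12],DOWN,rate=.2);env.movel([*g,.064],DOWN,rate=.1);env.pause(.2)
s=env.sense();print(s["t"],s["ee_pos"].round(4),s["wrist_force"].round(1))
effector.grasp(60);env.pause(.2)
s=env.sense();print(s["t"],s["ee_pos"].round(4),s["wrist_force"].round(1),s["gripper_width"],s["grasp_force"])
env.movel([*g,.175],DOWN,rate=.15);env.pause(.4)
s=env.sense();print(s["t"],s["ee_pos"].round(4),s["wrist_force"].round(2),s["moment"].round(3),s["gripper_width"])
im,P=wcloud();np.savez('wheld',im=im,P=P)
cv2.imwrite('pics/held.png',im[...,::-1])
e=s["ee_pos"]
for z0 in (.105,.135,.160): print(z0,disc(P,g,.03,z0,z0+.03) if near(P,g,.03,z0,z0+.03).sum()>5 else 0)
E
```

```text
5.05 [ 0.5505 -0.2837  0.0648] [ 0.4 -0.1  0.2]
6.3167 [ 0.5498 -0.2835  0.064 ] [-1.4 -1.1  0.5] 0.02107063021508935 59.9986857175827
7.6083 [ 0.5499 -0.2834  0.1746] [-0.01  0.54 -2.51] [-0.01   0.008  0.042] 0.021094392026988026
0.105 ((0.55, -0.28, 0.0092), 132, np.float32(0.1274))
0.135 ((0.5497, -0.2772, 0.015), 435, np.float32(0.1641))
0.16 ((0.5503, -0.274, 0.0238), 1395, np.float32(0.1773))
```

View pics/held.png

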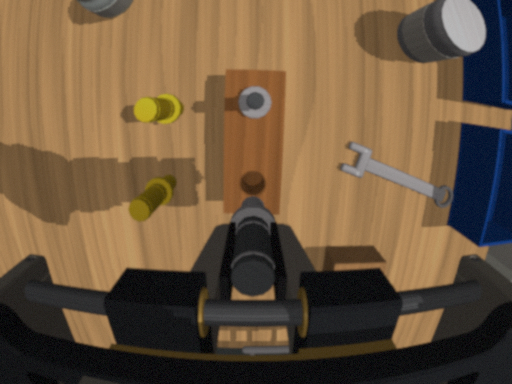

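The thick drift is held: handle top at (252,272), collar at (252,215), foot at (252,200), its empty hole at (253,182). Next I'll fit its axis in the same camera frame.

```bash
python3 - <<'E'
from h import *
P=np.load('wheld.npz')['P'];g=(.55,-.281)
for nm,r,z0,z1 in(("shaft lo",.00975,.121,.138),("shaft hi",.00975,.138,.155),("collar side",.016,.1575,.1635),("handle side",.011,.170,.185),("handle up",.011,.2,.222)):
    q=P[near(P,g,.018,z0,z1)]
    if len(q)>15: print(nm,len(q),circ(q,r),q[:,2].mean())
print('top',disc(P,g,.018,.2215,.232))
h=np.histogram(P[near(P,g,.018,.1,.24)][:,2],bins=np.arange(.1,.24,.005));print(list(zip(h[1].round(3),h[0])))
E
```

```text
shaft lo 135 (array([ 0.54985401, -0.2826235 ]), np.float64(0.00021008407096464454)) 0.12889958966558365
collar side 129 (array([ 0.54991511, -0.2827377 ]), np.float64(0.0006847368033663394)) 0.16080910598336526
handle side 456 (array([ 0.5499608 , -0.28217224]), np.float64(0.002907276063240294)) 0.17871799101224808
handle up 1294 (array([ 0.55004756, -0.28189895]), np.float64(0.003118258094613717)) 0.21215913763578959
top ((0.55, -0.2793, 0.0173), 1742, np.float32(0.2247))
[(np.float64(0.1), np.int64(0)), (np.float64(0.105), np.int64(0)), (np.float64(0.11), np.int64(0)), (np.float64(0.115), np.int64(3)), (np.float64(0.12), np.int64(40)), (np.float64(0.125), np.int64(46)), (np.float64(0.13), np.int64(43)), (np.float64(0.135), np.int64(17)), (np.float64(0.14), np.int64(0)), (np.float64(0.145), np.int64(0)), (np.float64(0.15), np.int64(0)), (np.float64(0.155), np.int64(49)), (np.float64(0.16), np.int64(369)), (np.float64(0.165), np.int64(176)), (np.float64(0.17), np.int64(82)), (np.float64(0.175), np.int64(202)), (np.float64(0.18), np.int64(172)), (np.float64(0.185), np.int64(201)), (np.float64(0.19), np.int64(206)), (np.float64(0.195), np.int64(223)), (np.float64(0.2), np.int64(226)), (np.float64(0.205), np.int64(269)), (np.float64(0.21), np.int64(297)), (np.float64(0.215), np.int64(352)), (np.float64(0.22), np.int64(1248)), (np.float64(0.225), np.int64(524)), (np.float64(0.23), np.int64(209))]
```

```bash
python3 - <<'E'
from h import *
env.reach([.602,.03,.185],DOWN);env.pause(.4)
im,P=wcloud();s=env.sense();print(s["t"],s["ee_pos"].round(4))
for z0 in(.091,.0925): print(disc(P,(.602,.0975),.03,z0,.1))
q=P[near(P,(.602,.0975),.008,.05,.093)];print('stub top',np.median(q[:,2]) if len(q) else None)
q=P[near(P,s["ee_pos"][:2],.018,s["ee_pos"][2]-.054,s["ee_pos"][2]-.036)];print('shaft',len(q),circ(q,.00975)[0]-s["ee_pos"][:2])
cv2.imwrite('pics/pre.png',im[...,::-1])
E
```

```text
9.3167 [0.602  0.0296 0.185 ]
((0.6023, 0.0974, 0.0242), 1758, np.float32(0.0949))
((0.6023, 0.0974, 0.0242), 1743, np.float32(0.0949))
stub top 0.08102032893281394
shaft 139 [-6.44477748e-05  6.25874959e-04]
```

Two settled looks agree on the hub: (0.6023, 0.0974), top at 0.095. The stub's top is at about 0.081. Inserting with force monitoring.

```bash
python3 - <<'E'
from h import *
x,y=.6024,.0968
env.movel([x,y,.175],DOWN,rate=.15);env.movel([x,y,.156],DOWN,rate=.06);env.pause(.3)
s=env.sense();b=s["wrist_force"];print(s["t"],s["ee_pos"].round(4),b.round(2),s["moment"].round(3))
z=.156
while z>.1195:
    z-=.001
    env.movel([x,y,z],DOWN,rate=.012)
    s=env.sense();f=s["wrist_force"]-b
    print(round(s["t"],2),round(z,4),s["ee_pos"].round(4),f.round(1))
    if f[2]>24 or np.hypot(f[0],f[1])>15: print("stop");break
E
```

```text
10.6833 [0.6026 0.0969 0.1563] [-0.62  0.61 -2.84] [-0.035  0.007 -0.06 ]
10.93 0.155 [0.6024 0.0968 0.155 ] [ 1.  -0.  -0.1]
11.18 0.154 [0.6024 0.0968 0.1539] [ 0.3 -1.  -0. ]
11.43 0.153 [0.6023 0.0968 0.1529] [ 0.9 -0.4 -0.4]
11.68 0.152 [0.6024 0.0967 0.1519] [-0.4 -0.8 -0.1]
11.93 0.151 [0.6023 0.0968 0.1509] [ 1.5 -1.3  0.2]
12.18 0.15 [0.6023 0.0968 0.1499] [ 0.4 -1.2  0.5]
12.43 0.149 [0.6023 0.0968 0.1489] [ 0.7 -0.6  0. ]
12.68 0.148 [0.6023 0.0968 0.1479] [ 0.9 -1.7 -0.6]
12.93 0.147 [0.6023 0.0968 0.1469] [-0.1 -0.6  0. ]
13.18 0.146 [0.6023 0.0968 0.1459] [ 0.2 -0.3 -0.6]
13.43 0.145 [0.6023 0.0968 0.1449] [ 1.  -1.  -0.5]
13.68 0.144 [0.6023 0.0968 0.1439] [ 1.2 -1.2 -0.7]
13.93 0.143 [0.6023 0.0968 0.1429] [ 0.4 -0.   0.5]
14.18 0.142 [0.6023 0.0968 0.1419] [ 1.1 -0.7  0.7]
14.43 0.141 [0.6023 0.0968 0.1409] [-0.2 -0.5 -0.6]
14.68 0.14 [0.6023 0.0968 0.1399] [ 1.5 -1.9  0.5]
14.93 0.139 [0.6024 0.0968 0.1389] [ 0.7 -0.3 -0.1]
15.18 0.138 [0.6023 0.0968 0.1379] [1.4 0.1 0.1]
15.43 0.137 [0.6026 0.0969 0.1374] [0.6 0.1 3. ]
15.68 0.136 [0.6029 0.0969 0.137 ] [-1.  -0.8 
[... 187 characters left out ...]
  0.1338] [-1.6 -0.7 12.3]
16.93 0.131 [0.6032 0.097  0.1328] [-2.1 -0.8 12.1]
17.18 0.13 [0.6032 0.097  0.1318] [-2.4 -1.3 12. ]
17.43 0.129 [0.6032 0.097  0.1308] [-1.9 -1.4 13.5]
17.68 0.128 [0.6032 0.097  0.1297] [-1.9 -1.4 12.5]
17.93 0.127 [0.6032 0.097  0.1287] [-2.5 -0.7 12.4]
18.18 0.126 [0.6032 0.097  0.1277] [-1.6 -0.5 12.2]
18.43 0.125 [0.6032 0.097  0.1267] [-1.6 -0.5 10.7]
18.68 0.124 [0.6032 0.097  0.1256] [-2.2 -1.9 11. ]
18.93 0.123 [0.6031 0.097  0.1245] [-0.8 -0.1 11.9]
19.18 0.122 [0.6032 0.097  0.1235] [-1.5 -0.9 10.4]
19.43 0.121 [0.6031 0.0971 0.1224] [-1.  -1.1  9. ]
19.68 0.12 [0.6031 0.0971 0.1213] [-0.9 -0.4  9.3]
19.93 0.119 [0.6031 0.097  0.1201] [-0.4 -1.5  8.7]
```

```bash
python3 - <<'E'
from h import *
x,y=.6024,.0968;b=np.array([-.62,.61,-2.84]);z=.119;free=False
while z>.107:
    z-=.0004
    env.movel([x,y,z],DOWN,rate=.006)
    f=np.mean([env.sense()["wrist_force"] for _ in range(3)],0)-b;s=env.sense()
    print(round(s["t"],2),round(z,4),s["ee_pos"].round(4),f.round(1))
    if f[2]<2.0: free=True
    if (free and f[2]>7) or f[2]>20: print("stop",free);break
E
```

```text
20.18 0.1186 [0.6031 0.0971 0.1198] [-0.3 -1.6  9.3]
20.43 0.1182 [0.6031 0.0971 0.1195] [-0.9 -0.4 10. ]
20.68 0.1178 [0.6031 0.0971 0.119 ] [-0.4 -0.3 10. ]
20.93 0.1174 [0.603  0.0971 0.1186] [-1.3 -0.3  9.1]
21.18 0.117 [0.603 0.097 0.118] [-0.9  0.1  8.3]
21.43 0.1166 [0.6029 0.097  0.1176] [-0.   0.1  8.1]
21.68 0.1162 [0.6029 0.097  0.1171] [-0.4 -1.5  8. ]
21.93 0.1158 [0.6028 0.0969 0.1166] [ 0.1 -0.8  7.9]
22.18 0.1154 [0.6028 0.0969 0.1162] [-1.4 -0.9  8.5]
22.43 0.115 [0.6028 0.0969 0.1157] [ 0.  -0.8  7.2]
22.68 0.1146 [0.6019 0.0967 0.1136] [ 1.3  0.3 -0.3]
22.93 0.1142 [0.6021 0.0967 0.1137] [ 0.9 -0.1  0.3]
23.18 0.1138 [0.6023 0.0968 0.1137] [ 0.3 -0.2  0.9]
23.43 0.1134 [0.6024 0.0968 0.1134] [-0.  -0.7  0. ]
23.68 0.113 [0.6024 0.0968 0.113 ] [ 1.1 -0.3  0.9]
23.93 0.1126 [0.6025 0.0968 0.1129] [ 0.2 -0.8  2.5]
24.18 0.1122 [0.6025 0.0968 0.1128] [-2.5 -1.2  8.3]
stop True
```

The stub broke free at about 0.1155, and the collar then seated at 0.1128 with 8 N. Holding briefly, then lifting and checking the tray.

```bash
python3 - <<'E'
from h import *
env.pause(.3);s=env.sense();print(s["ee_pos"].round(4),s["wrist_force"].round(1))
env.movel([.6024,.0968,.125],DOWN,rate=.04);env.movel([.6024,.0968,.18],DOWN,rate=.12)
env.reach([.5499,-.2834,.18],DOWN);env.pause(.4)
s=env.sense();print(s["t"],s["ee_pos"].round(4),s["wrist_force"].round(2),s["gripper_width"])
im,P=wcloud();e=s["ee_pos"]
q=P[near(P,e[:2],.018,e[2]-.054,e[2]-.036)];print('shaft off',len(q),circ(q,.00975)[0]-e[:2])
q=P[near(P,e[:2],.018,e[2]-.0175,e[2]-.0115)];print('collar off',len(q),circ(q,.016)[0]-e[:2])
np.savez('wput',im=im,P=P)
c,_=viewer.read_camera("side")
for k in("stub","stub_center"):
    for r in tip_of("side",k)[:2]: print(k,np.round(r["at"],3),round(r["score"],2))
o=np.hstack([cv2.resize(c[130:200,210:290],(400,350)),cv2.resize(im[130:260,180:330],(400,350))])
cv2.imwrite('pics/put.png',o[...,::-1])
E
```

```text
[0.6025 0.0968 0.1128] [-3.5 -1.   6.1]
27.3917 [ 0.5501 -0.283   0.18  ] [-0.65  0.04 -2.62] 0.021237522936856098
shaft off 143 [1.35135600e-05 8.19681774e-04]
collar off 119 [-2.51464265e-06  7.52831253e-04]
stub [ 0.551 -0.196  0.009] 0.73
stub_center [ 0.556 -0.195  0.012] 0.25
```

View pics/put.png

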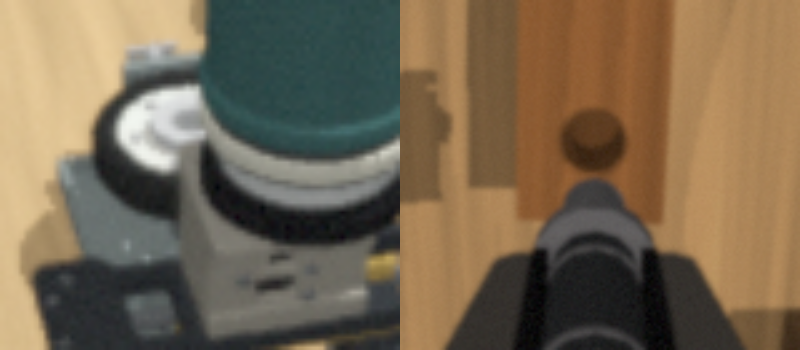

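The arm blocks the side view of the tray, so I'll check the stub after stepping away. The drift sits unchanged in the hand, with its hole at (593,138) in the right half. Returning it to the pose where I picked it up.

```bash
python3 - <<'E'
from h import *
x,y=.5499,-.2834
env.movel([x,y,.108],DOWN,rate=.1);env.pause(.2);b=env.sense()["wrist_force"];z=.108
while z>.061:
    z-=.003 if z>.0685 else .0005
    env.movel([x,y,z],DOWN,rate=.03 if z>.067 else .01)
    s=env.sense();f=s["wrist_force"]-b
    print(round(s["t"],2),round(z,4),s["ee_pos"].round(4),f.round(1))
    if f[2]>5 or np.hypot(f[0],f[1])>12: print("stop");break
E
```

```text
28.91 0.105 [ 0.5498 -0.2833  0.1049] [-0.2  0.5 -0.2]
29.16 0.102 [ 0.5497 -0.2833  0.1017] [-0.2  0.7  0.1]
29.41 0.099 [ 0.5497 -0.2833  0.0987] [-0.4  0.9 -0.5]
29.66 0.096 [ 0.5497 -0.2833  0.0958] [-0.2  0.3 -0. ]
29.91 0.093 [ 0.5498 -0.2833  0.0928] [-1.   0.2 -0.6]
30.16 0.09 [ 0.5497 -0.2833  0.0898] [-1.1  0.6 -0.6]
30.41 0.087 [ 0.5497 -0.2833  0.0867] [-0.6 -0.   0.8]
30.66 0.084 [ 0.5497 -0.2834  0.0838] [-0.5  0.7 -0.1]
30.91 0.081 [ 0.5497 -0.2833  0.0808] [-0.2  0.3 -0.9]
31.16 0.078 [ 0.5497 -0.2833  0.0777] [-0.8 -0.2 -0.6]
31.41 0.075 [ 0.5497 -0.2833  0.0747] [-1.2  0.6 -1. ]
31.66 0.072 [ 0.5497 -0.2833  0.0718] [-0.4 -0.2 -0.4]
31.91 0.069 [ 0.5498 -0.2833  0.0687] [ 0.4 -0.7  0.4]
32.36 0.066 [ 0.5499 -0.2834  0.0659] [ 0.6  0.3 -0.4]
32.61 0.0655 [ 0.5499 -0.2834  0.0655] [-0.7  0.1  0.3]
32.86 0.065 [ 0.5499 -0.2834  0.065 ] [-0.7  0.2  0.2]
33.11 0.0645 [ 0.5498 -0.2834  0.0645] [-0.6  0.4 -0.8]
33.36 0.064 [ 0.5499 -0.2834  0.064 ] [-0.5  0.2 -0.6]
33.61 0.0635 [ 0.5499 -0.2834  0.0639] [-2.6  1.1  5.1]
stop
```

Seated at the original height. Releasing, backing off and checking.

```bash
python3 - <<'E'
from h import *
effector.release();env.pause(.2)
env.movel([.5499,-.2834,.14],DOWN,rate=.1);env.movel([.5499,-.2834,.24],DOWN,rate=.2);env.pause(.3)
im,P=wcloud()
print('thick',disc(P,(.55,-.284),.02,.110,.119),'collar',disc(P,(.55,-.284),.022,.0505,.0575),'thin',disc(P,(.553,-.2),.02,.110,.119))
env.reach([.62,-.12,.28],DOWN);env.pause(.3);print(env.sense()["t"],env.sense()["wrist_force"].round(1))
c,_=viewer.read_camera("side");sc,_=viewer.read_camera("scene");w,P=wcloud()
for cam in("side","scene","wrist"):
    for r in tip_of(cam,"stub")[:2]: print(cam,"stub",np.round(r["at"],3),round(r["score"],2))
q=P[near(P,(.6023,.0974),.007,0,.1)];print('bore z',np.percentile(q[:,2],[5,50]) if len(q) else None)
o=np.hstack([cv2.resize(c[135:310,190:320],(390,525)),cv2.resize(sc[190:290,230:330],(400,525))])
cv2.imwrite('pics/end.png',o[...,::-1]);cv2.imwrite('pics/endw.png',w[...,::-1])
E
```

```text
thick ((0.5498, -0.2819, 0.0107), 337, np.float32(0.114)) collar ((0.5497, -0.2815, 0.0159), 192, np.float32(0.054)) thin ((0.5519, -0.1987, 0.007), 151, np.float32(0.1139))
37.9 [ 0.9 -0.   0.4]
bore z None
```

View pics/end.png

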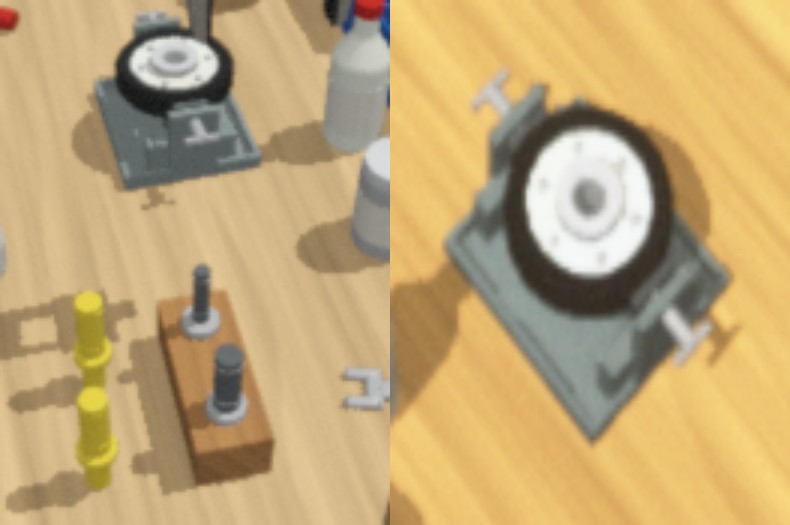

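The drift is back, with its top at 0.114 and collar at 0.054 as before. The thin drift hasn't moved. One look straight down the bore to confirm where the stub is.

```bash
python3 - <<'E'
from h import *
env.reach([.602,.018,.24],DOWN);env.pause(.3)
w,P=wcloud();print(env.sense()["t"])
m=near(P,(.6023,.0974),.012,-.01,.088);v,u=np.nonzero(m);q=P[m]
print(len(q),np.percentile(q[:,2],[5,25,50,75]).round(4),u.mean(),v.mean())
for k in("stub","stub_center"):
    for r in tip_of("wrist",k)[:2]: print(k,np.round(r["at"],3),round(r["score"],2))
a,b=int(v.mean()),int(u.mean());cv2.imwrite('pics/bore.png',cv2.resize(w[max(0,a-60):a+60,max(0,b-75):b+75],(750,600))[...,::-1])
E
```

```text
39.1833
318 [0.0243 0.0256 0.0262 0.0272] 251.77044025157232 106.062893081761
stub [0.603 0.099 0.006] 0.81
stub [ 0.758 -0.101  0.003] 0.66
stub_center [0.602 0.097 0.017] 0.78
```

View pics/bore.png

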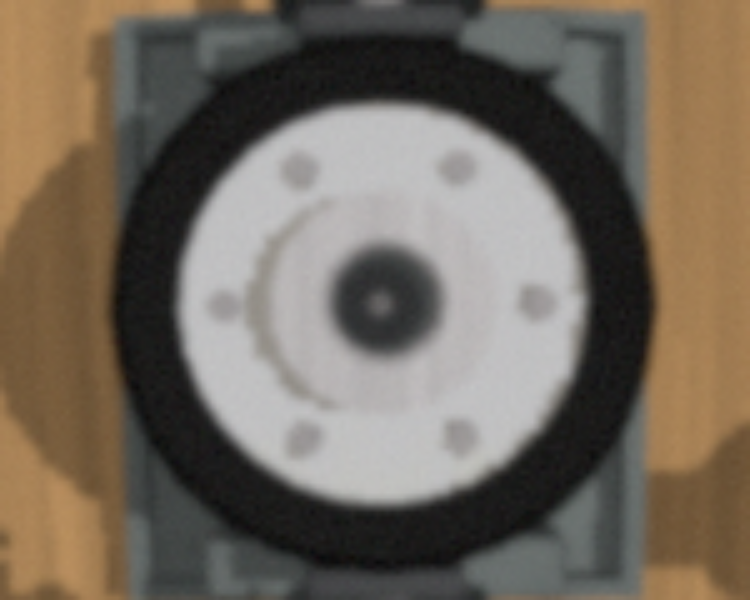

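Seen through the bore at (385,300), the stub stands upright on the tray floor: its top is at 26 mm, which is the 6 mm floor plus its 20 mm length. Handing in.

```bash
python3 -c "
from station import workorder
print(workorder.finish_job())"
```

```text
the job is handed in; nothing more can be done
None
```

The job is handed in at about 39 s: the stub is out and standing in the tray, the collar came to rest on the hub at about 8 N, and the thick drift is back upright and fully down in its original hole.

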